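# Hold the spray shield over the painted tile

### The arm

A 6-joint arm with a two-finger parallel gripper is mounted at the origin on the work surface. World frame = base frame: x ahead of the robot, y to its left, z up, the work surface at z = 0. Lengths are in m, angles in degrees, forces in N, time in s.
With the tool pointing down it reaches from about 0.375 to 0.9 m from the base axis. Payload 3.1 kg.
Tool frame: the origin (TCP) lies on the centre line of the jaws, within the pads' length; the fingertips stand 25 mm ahead of it and the grasp point (between the pads) lies 6 mm ahead of it; z points along the fingers, y is the line along which they close (so a half turn about z gives the same grasp; the last joint's range is limited). The gripper opens to 87 mm and grips with 3 to 60 N. Pads are 19 mm wide; open, the fingers measure 117 mm over their backs; the gripper's body (75 mm by 190 mm) begins 51 mm behind the grasp point.
Start: joints at [-76.404, 30.224, 82.088, -0, 67.689, -10.227], TCP at [0.252, -0.572, 0.21] pointing down, gripper open.
Joint ranges: [-176.69, 176.69], [-43.24, 126.21], [12.49, 139.97], [-82, 262], [0, 151.66], [-163.58, 163.58]. Speed limits (degrees/s): [159.86, 159.86, 180, 180, 180, 180].

### API

Orientations are given as a 3x3 rotation matrix whose columns are the frame's x, y, z axes.
In Python, from rig import bot, cams, models gives the robot as it stands. The module is installed in compiled form; this text tells all that it offers.
- The arm moves only by the shell command python3 -m handwheel 'ROWS' [OPENING]. ROWS is JSON, a list of rows, each a list of 6 numbers: the shift along the world's x, y, z each as a share of 1 m, from -1 to 1, then the turn, a rotation vector about the world's x, y, z each as a share of 2 rad, from -1 to 1. In form: [[dx, dy, dz, wx, wy, wz], ...]. A call has exactly 8 rows; each row is the pose to reach, as a shift and turn from the pose commanded when the call began; what a row does not reach only later rows make up. A row lasts 1/12 s, in which the tool goes at most 41.7 mm and 7.16 degrees, less where a joint would pass 70% of its speed; a pose out of reach is approached as far as the arm can. A call with a number of a shift or a turn outside -1 to 1 is refused whole. A call with a gripper value outside its range is refused whole. OPENING is the opening, from -1 (shut) to 1 (fully open), so that 0 is half open, set as the call begins (- or left out, the last holds). The fingers move at their own pace and stop on an object; the grip force is fixed at half the most. Time passes only in rows, so rows that repeat a pose let the fingers close, or fill a call up. It gives the time, the measured TCP pose, the force, the opening and the grip force at its end, in the units of the state.
- bot.read_state(): the state, without advancing time (a new reading comes with each control period).
- cams.capture(name): name is "side" or "top"; returns (picture, depth): 400x640x3 uint8, blue, green, red; 400x640 float32, m along the optical axis (not along the pixel's ray), 0 where there is no reading.
- cams.calibration(name): a dict with "mtx" (3x3 intrinsics, pixels), "R" (3x3) and "t" (3): a world point X has camera coordinates R X + t. Camera axes: x right, y down, z forward; pixel columns grow to the right and rows downward; lengths in m; the calibration is good to about 2 mm. A picture is of the moment at which its call begins. calibration takes no time and is no camera call.
- bot.hand_in(): hands the job in; it is judged then, once.
Trained networks look in the newest picture that a camera, given by its name, has taken for a name from the list of things; names that differ only in an ending like _2 or _b are one class to them, and where a whole thing is asked for, a point or a joint stands for the part that bears it (a point fixed in the world has none). Each returns a list of dicts, best first, with "conf" (0 to 1); they miss things now and then, are a little off and sometimes report something else, mostly with a low value. They report only what shows in the picture. A call takes as long as a camera call. They do not tell look-alikes from the thing itself.
- models.spot_in(query, camera): "position" ([column, row] in pixels, amid what is visible of it).
- models.tip_of(query, camera): "position" ([column, row] in pixels: a listed point, or the origin of a listed thing).
The state is a dict: "time_s": time; "joint_positions": joint angles; "qvel": joint speeds; "tau": joint torques, N m; "position": TCP position; "tcp_rot": TCP orientation; "force": force on the tool from outside, world axes, zero at the start; "moment": the same for the moment, N m; "opening": opening from 0.0 (shut) to 1.0 (fully open); "grasp_force": force on a finger pad.
Only numpy, scipy, OpenCV 4.12 (cv2) and the standard library are available. Lean on these libraries where they do the work, as an engineer would, in place of code of your own. Each camera call takes 0.05 s, during which the arm holds its last target. There are 200 camera calls.

### The job

We are about to airbrush the border of the freshly glazed tile on the banding wheel: pick the square dark metal spray shield out of the blue tray by its wooden handle, carry it over the top of the row of glaze bottles, and hold it level about one centimetre above the tile, centred and square to it so that it covers the painted panel and leaves an even border all round. The glaze is wet, so nothing may touch the tile, and the bottles and the jar must stay standing where they are. Finish while still holding the shield there, motionless: do not put it down or let go.

Things in the scene. Friction and masses are not known exactly. Their poses are not given: they have to be found in the camera images.
- shield_grip (a point): Centre of the spray shield's handle: a brown wooden bar 90 mm long (x), 18 wide (y), 22 tall, on two 12 mm posts 68 mm apart, over the middle of a square dark-anodised aluminium sheet 110 x 110 x 4 mm. The sheet's underside is 56 mm below this point, the bar's top 11 mm above it. x, y parallel to the sheet's sides, z up. About 0.13 to 0.25 kg, balanced about this point. Starts flat on the tray's floor.
- shield: The same spray shield; origin at the centre of the underside of its dark metal sheet, axes as above.
- tile: Square tile 150 x 150 x 10 mm, flat and loose on the middle of the banding wheel: red clay, white wet-glazed face with a blue square painted panel 90 x 90 mm in its centre. Origin at the centre of its underside; its face is 10 mm above it (75 mm above the table). x, y parallel to its sides, z up. Must not be touched.
- wheel: Potter's banding wheel standing on the table, fixed: dark round foot, short spindle and a round aluminium head 200 mm across that turns freely about its vertical axis. Origin on the table at the axis; the head's flat top is 65 mm above it.
- tray: Shallow open blue plastic tray, fixed, 184 x 184 mm, 28 mm high, walls and floor 5 mm thick; the shield lies inside on its floor. Origin on the table below its centre, x and y parallel to its walls.
- ware_board: Fixed wooden ware board 420 mm long (x), 100 mm wide (y), 18 mm thick, lying on the table between the tray and the wheel with its length pointing away from the robot; it carries the row of bottles, whose tips reach 133 mm above the table. Origin on the table below its centre.
- bottle_red: Red squeeze bottle with a pointed white nozzle, 44 mm diameter, 115 mm tall, standing on the ware board. Origin at the centre of its base. Leave alone.
- bottle_green: Green squeeze bottle, white nozzle, same size, on the ware board. Origin at the centre of its base. Leave alone.
- bottle_orange: Orange squeeze bottle, black nozzle, same size, on the ware board. Origin at the centre of its base. Leave alone.
- glaze_jar: Yellow screw-top jar with black cap, 62 mm diameter, 85 mm tall, on the ware board. Origin at the centre of its base. Leave alone.
Mind the look-alikes: they are no part of the job. Leave any orange, pink or turquoise look-alike of the shield alone.

How it is judged:
By the outcome, as a careful person would: the job done as asked, in the order asked, and still so for the second after the job is handed in, while the arm keeps its last pose, push and grip.
It also fails if it takes over 58 s, if anything falls off the work surface, if the arm or the gripper's body presses on something with over 40 N, if the wrist force passes 120 N, or if a joint passes its speed limit or range.

## Working session

There is one attempt and no reset: what is moved stays moved. The work goes in short steps, Python scripts to look and compute and a shell command to move; the robot and the scene stay as the last step left them, time stands still between calls to the robot, and variables do not carry over. Pictures are saved under pics/ and viewed, at most 10 in all, crops included, and the job is handed in when it is done.

```bash
mkdir -p pics
cat > h.py <<'E'
import numpy as np, cv2
from rig import bot, cams, models
def world(cam,uv,d):
    c=cams.calibration(cam);K,R,t=map(np.array,(c["mtx"],c["R"],c["t"]))
    uv=np.atleast_2d(uv).astype(float);d=np.atleast_1d(d)
    r=np.c_[uv,np.ones(len(uv))]@np.linalg.inv(K).T
    return (r*d[:,None]-t.ravel())@R
def atz(cam,uv,z):
    c=cams.calibration(cam);K,R,t=map(np.array,(c["mtx"],c["R"],c["t"]))
    o=-R.T@t.ravel();r=R.T@np.linalg.inv(K)@np.r_[uv,1.]
    return o+r*(z-o[2])/r[2]
def cloud(cam):
    im,d=cams.capture(cam);v,u=np.mgrid[:400,:640]
    return im,d,world(cam,np.c_[u.ravel(),v.ravel()],d.ravel()).reshape(400,640,3)
E
python3 - <<'E'
from h import *
s=bot.read_state();print(s["time_s"],s["position"],np.round(s["tcp_rot"],3).tolist(),s["opening"])
for c in("top","side"):
    im,d=cams.capture(c);cv2.imwrite(f"pics/{c}0.png",im)
    for q in("shield_grip","shield","tile","tray","wheel"):
        for r in models.tip_of(q,c)[:3]:
            p=r["position"];u=np.clip(np.round(p).astype(int),0,[639,399]);print(c,q,r["conf"],np.round(p,1),np.round(world(c,p,d[u[1],u[0]]),3))
E
```

```text
0.0 [ 0.2522995  -0.57099719  0.20907253] [[0.915, 0.404, -0.001], [0.404, -0.915, 0.002], [0.0, -0.002, -1.0]] 0.9951814030360513
top shield_grip 0.85 [384.  291.9] [[ 0.33  -0.282  0.006]]
top shield_grip 0.77 [485.5 164.7] [[ 0.654 -0.543  0.066]]
top shield_grip 0.66 [384.  194.2] [[ 0.579 -0.279  0.07 ]]
top shield 0.94 [379.9 286. ] [[ 0.348 -0.263  0.069]]
top shield 0.79 [480.  241.1] [[ 0.46  -0.54   0.007]]
top shield 0.74 [384.7 197.7] [[ 0.572 -0.283  0.057]]
top tile 0.85 [142.4 201.4] [[0.566 0.334 0.074]]
side shield_grip 0.87 [397.1 172.8] [[ 0.35  -0.263  0.062]]
side shield_grip 0.84 [332.5 146.2] [[ 0.568 -0.291  0.07 ]]
side shield_grip 0.74 [388.4 111.5] [[ 0.46  -0.525  0.071]]
side shield 0.93 [336.6 110.6] [[ 0.649 -0.541  0.006]]
side shield 0.87 [330.3 159.6] [[ 0.573 -0.288  0.014]]
side shield 0.81 [395.9 186.5] [[ 0.349 -0.271 -0.003]]
side tile 0.78 [237.3 308.9] [[0.562 0.332 0.074]]
side tray 0.62 [331.1 159.6] [[ 0.571 -0.292  0.011]]
side wheel 0.16 [239.1 307.9] [[0.56  0.328 0.073]]
```

View pics/top0.png

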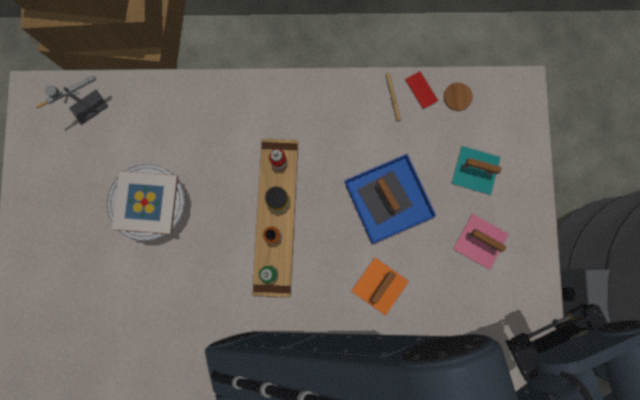

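View pics/side0.png

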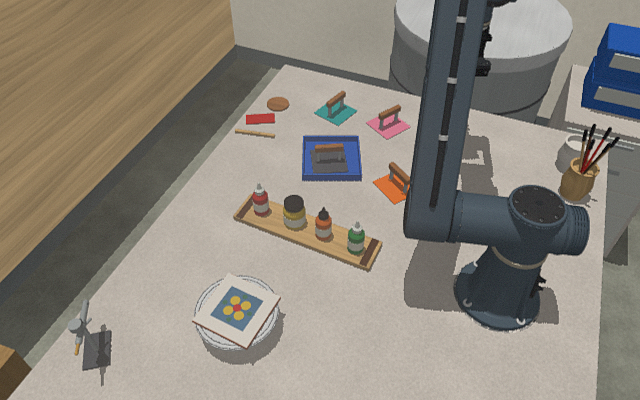

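The top view shows the dark shield in the blue tray at about (387,195), the bottles from (268,273) to (278,158), and the tile at (145,202). The orange, pink and teal look-alikes lie outside the tray. Next I measure the handle and tile poses.

```bash
cat > m.py <<'E'
from h import *
def rect(P):
    (c,wh,a)=cv2.minAreaRect(P[:,:2].astype(np.float32)*1000); return np.round(c,1),np.round(wh,1),round(a,2)
def tile():
  for c in("top","side"):
    im,d,W=cloud(c)
    hsv=cv2.cvtColor(im,cv2.COLOR_BGR2HSV)
    near=(np.hypot(W[...,0]-.565,W[...,1]-.333)<.125)&(d>0)
    # tile: fit outline from colour (pixels projected on face)
    top=near&(W[...,2]>.069)&(W[...,2]<.083)
    for n,m,z in(("z",top,.075),("blue",near&(abs(hsv[...,0].astype(int)-105)<15)&(hsv[...,1]>90)&(np.hypot(W[...,0]-.565,W[...,1]-.333)<.08),.075)):
        m=cv2.morphologyEx(m.astype(np.uint8),cv2.MORPH_OPEN,np.ones((3,3)))
        cs=max(cv2.findContours(m,0,2)[0],key=cv2.contourArea)
        P=np.array([atz(c,p[0],z) for p in cs]);print(c,n,len(cs),rect(P),"medz",np.median(W[m>0][:,2]))
if __name__=="__main__":
  tile()
  for c in("top","side"):
    im,d,W=cloud(c);hsv=cv2.cvtColor(im,cv2.COLOR_BGR2HSV)
    near=(np.hypot(W[...,0]-.575,W[...,1]+.285)<.09)&(d>0)
    m=near&(hsv[...,0]<20)&(hsv[...,1]>60)&(W[...,2]>.05)&(W[...,2]<.09)
    m2=near&(W[...,2]>.064)&(W[...,2]<.085)
    for n,q in(("brown",m),("hi",m2)):
        P=W[q];print(c,n,len(P),rect(P),np.median(P[:,2]),P.mean(0))
        cs=max(cv2.findContours(q.astype(np.uint8),0,2)[0],key=cv2.contourArea)
        print("  px on z=.072",rect(np.array([atz(c,p[0],.072) for p in cs])))
    print("max z bottles",np.sort(W[(abs(W[...,1]-.02)<.07)&(abs(W[...,0]-.55)<.25)][:,2])[-5:])
  im,_=cams.capture("top");cv2.imwrite("pics/t1.png",np.hstack([cv2.resize(im[150:250,340:440],(400,400)),cv2.resize(im[150:250,95:195],(400,400))]))
E
python3 m.py
```

```text
top z 66 (array([563. , 329.4]), array([151.7, 150. ]), 85.13) medz 0.0751851324363609
top blue 15 (array([543.7, 355.9]), array([35.7, 35.6]), 89.47) medz 0.07557138563173074
side z 153 (array([562.2, 333.4]), array([153.2, 152.4]), 85.16) medz 0.07558007001304384Traceback (most recent call last):
  File "m.py", line 16, in <module>
    tile()
    ~~~~^^
  File "m.py", line 13, in tile
    cs=max(cv2.findContours(m,0,2)[0],key=cv2.contourArea)
ValueError: max() iterable argument is empty
```

```bash
python3 - <<'E'
s=open('m.py').read()
s=s.replace('(abs(hsv[...,0].astype(int)-105)<15)&(hsv[...,1]>90)','((hsv[...,1]>75)|(hsv[...,2]<150))')
s=s.replace(')<.08),.075)',')<.075),.075)')
s=s.replace('  tile()\n','  pass\n').replace('px on','  px on')+"  tile()\n"
open('m.py','w').write(s)
E
python3 m.py
```

```text
top brown 258 (array([ 578.9, -288.5]), array([89.1, 18.7]), 28.85) 0.07078588284245918 [ 0.57784731 -0.2882007   0.07040963]
    px on z=.072 (array([ 578.1, -287.3]), array([88.9, 20. ]), 28.61)
top hi 250 (array([ 578.9, -288.5]), array([89.1, 18.7]), 28.85) 0.07090416470783023 [ 0.5781765  -0.28828414  0.07082042]
    px on z=.072 (array([ 578.4, -287.9]), array([88.9, 18.8]), 28.19)
max z bottles [0.13307381 0.133158   0.13319324 0.13562534 0.13729156]
side brown 200 (array([ 577.4, -285.6]), array([88.3, 24.6]), 27.34) 0.06860258830102778 [ 0.57798559 -0.2834884   0.06690326]
    px on z=.072 (array([ 575. , -278.6]), array([88.7, 32.8]), 28.56)
side hi 146 (array([ 577.4, -285.6]), array([88.3, 24.6]), 27.34) 0.07058577472119654 [ 0.57698084 -0.28533953  0.07027608]
    px on z=.072 (array([ 576.1, -282.6]), array([87.7, 25.9]), 26.46)
max z bottles [0.1330931  0.13324025 0.1332505  0.13434917 0.13484473]
top z 53 (array([563. , 329.7]), array([151. , 149.9]), 85.09) medz 0.0752477481631859
top blue 36 (array([564.3, 330.9]), array([97.4, 99. ]), 85.13) medz 0.07545196444400472
side z 142 (array([562.1, 332.3]), array([152.6, 153.1]), 85.49) medz 0.07555124758167969
side blue 79 (array([564.3, 329.4]), array([89.2, 89.7]), 85.08) medz 0.07579118013888345
```

View pics/t1.png

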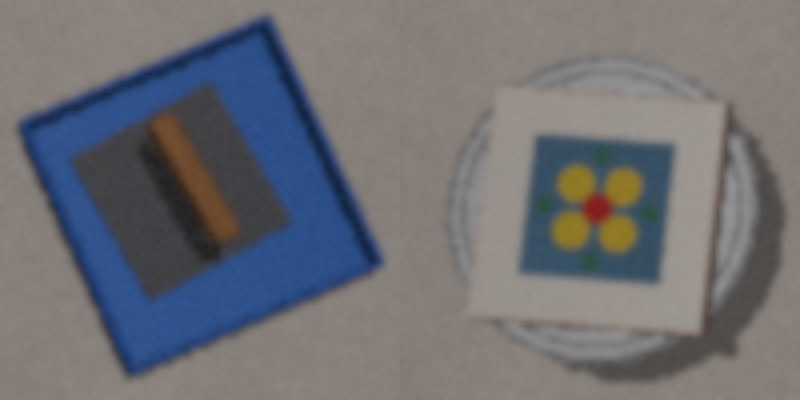

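The crops agree with the numbers:
- **Handle:** centre (0.578, -0.287), long axis at 28.6°.
- **Tile:** centre (0.5635, 0.330), turned -4.9°.

I'm moving above the handle.

```bash
python3 -m handwheel '[[0.01,0.009,0,0,0,0.005],[0.03,0.026,0,0,0,0.01],[0.055,0.048,0,0,0,0.015],[0.08,0.07,0,0,0,0.02],[0.105,0.092,0,0,0,0.025],[0.13,0.113,0,0,0,0.03],[0.15,0.131,0,0,0,0.036],[0.163,0.142,0,0,0,0.042]]' 1
python3 -m handwheel '[[0.01,0.009,0,0,0,0],[0.03,0.026,-0.01,0,0,0],[0.055,0.048,-0.02,0,0,0],[0.08,0.07,-0.03,0,0,0],[0.115,0.1,-0.04,0,0,0],[0.14,0.122,-0.05,0,0,0],[0.156,0.137,-0.055,0,0,0],[0.163,0.142,-0.06,0,0,0]]'
cat >> h.py <<'E'
def st():
    s=bot.read_state();R=np.array(s["tcp_rot"]);print(round(s["time_s"],2),"p",np.round(s["position"],4),"x ang",round(np.degrees(np.arctan2(R[1,0],R[0,0])),2),"z",np.round(R[:,2],4),"F",np.round(s["force"],1),"M",np.round(s["moment"],2),"op",round(s["opening"],3),"g",s["grasp_force"],"q",np.round(s["joint_positions"],1))
E
python3 -c "
from h import *
st()"
```

```text
time_s: 1.62
position: [0.4178, -0.4262, 0.2101]
tcp_rot: [[0.876, 0.482, 0.001], [0.482, -0.876, 0.002], [0.001, -0.001, -1.0]]
force: [-0.8, -0.2, 1.1]
opening: 1.0
grasp_force: 0.0
time_s: 2.28
position: [0.5806, -0.2841, 0.1493]
tcp_rot: [[0.876, 0.482, 0.0], [0.482, -0.876, 0.001], [0.001, -0.001, -1.0]]
force: [0.5, 0.0, -0.2]
opening: 0.997
grasp_force: 0.0
2.28 p [ 0.5806 -0.2841  0.1493] x ang 28.84 z [ 0.      0.0014 -1.    ] F [ 0.5  0.  -0.2] M [-0.    0.02 -0.02] op 0.997 g 0.0 q [-36.   35.8  82.1   0.1  62.2  25.1]
```

```bash
python3 -m handwheel '[[0,0,-0.005,0,0,0],[0,0,-0.015,0,0,0],[0,0,-0.03,0,0,0],[0,0,-0.03,0,0,0],[0,0,-0.03,0,0,0],[0,0,-0.03,0,0,0],[0,0,-0.03,0,0,0],[0,0,-0.03,0,0,0]]'
python3 - <<'E'
from h import *
st()
im,_=cams.capture("side");cv2.imwrite("pics/s2.png",cv2.resize(im[90:240,260:460],(800,600)))
E
```

```text
time_s: 2.95
position: [0.5786, -0.2886, 0.121]
tcp_rot: [[0.878, 0.478, 0.001], [0.478, -0.878, -0.001], [0.001, 0.002, -1.0]]
force: [0.4, -0.1, 0.1]
opening: 0.998
grasp_force: 0.0
2.95 p [ 0.5786 -0.2886  0.121 ] x ang 28.58 z [ 0.0013 -0.001  -1.    ] F [ 0.4 -0.1  0.1] M [-0.04 -0.02 -0.01] op 0.998 g 0.0 q [-36.4  37.8  83.4  -0.   58.8  25. ]
```

View pics/s2.png

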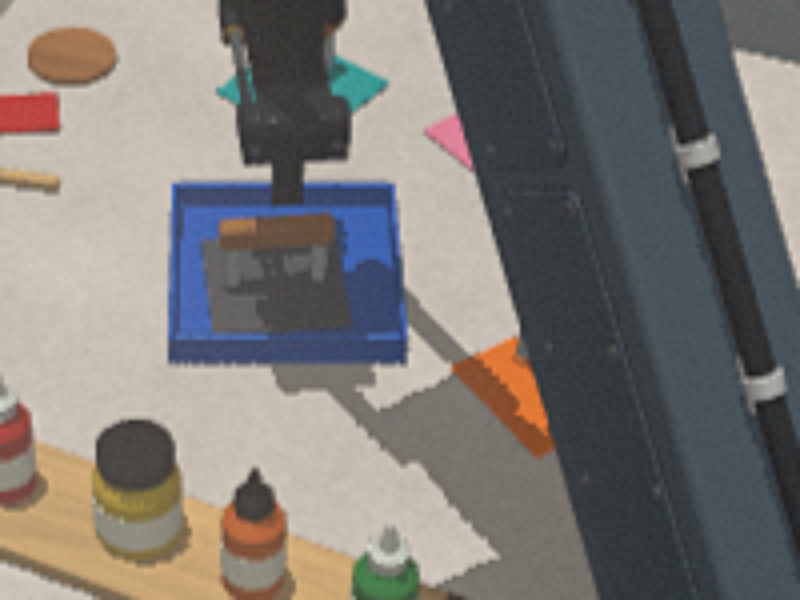

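The gripper is centred over the bar (finger column ~288, bar centre ~278). I'll descend and close.

```bash
python3 -m handwheel '[[0,0,-0.005,0,0,0],[0,0,-0.015,0,0,0],[0,0,-0.03,0,0,0],[0,0,-0.042,0,0,0],[0,0,-0.05,0,0,0],[0,0,-0.053,0,0,0],[0,0,-0.053,0,0,0],[0,0,-0.053,0,0,0]]' 
python3 -m handwheel '[[0,0,0,0,0,0],[0,0,0,0,0,0],[0,0,0,0,0,0],[0,0,0,0,0,0],[0,0,0,0,0,0],[0,0,0,0,0,0],[0,0,0,0,0,0],[0,0,0,0,0,0]]' -1
python3 -c "
from h import *
st()"
```

```text
time_s: 3.67
position: [0.5786, -0.2878, 0.0669]
tcp_rot: [[0.878, 0.479, -0.0], [0.479, -0.878, 0.0], [-0.0, -0.0, -1.0]]
force: [-0.0, -0.1, -0.1]
opening: 1.004
grasp_force: 0.0
time_s: 4.33
position: [0.5784, -0.2877, 0.0671]
tcp_rot: [[0.878, 0.479, -0.0], [0.479, -0.878, 0.0], [-0.0, -0.0, -1.0]]
force: [-0.6, -0.3, -0.1]
opening: 0.48
grasp_force: 0.0
4.33 p [ 0.5784 -0.2877  0.0671] x ang 28.64 z [-0.  0. -1.] F [-0.6 -0.3 -0.1] M [ 0.04  0.01 -0.03] op 0.48 g 0.0 q [-36.3  41.9  85.2   0.   53.   25. ]
```

```bash
Z='see rows'; python3 -m handwheel '[[0,0,0,0,0,0],[0,0,0,0,0,0],[0,0,0,0,0,0],[0,0,0,0,0,0],[0,0,0,0,0,0],[0,0,0,0,0,0],[0,0,0,0,0,0],[0,0,0,0,0,0]]' 
python3 -c "
from h import *
st()"
```

```text
time_s: 5.0
position: [0.5785, -0.2877, 0.067]
tcp_rot: [[0.878, 0.479, -0.0], [0.479, -0.878, 0.0], [-0.0, -0.0, -1.0]]
force: [-0.8, 0.6, -0.4]
opening: 0.008
grasp_force: 0.0
5.0 p [ 0.5785 -0.2877  0.067 ] x ang 28.64 z [-0.  0. -1.] F [-0.8  0.6 -0.4] M [-0.   -0.05 -0.  ] op 0.008 g 0.0 q [-36.3  41.9  85.2  -0.   53.   25. ]
```

The fingers shut completely with nothing between them. I'll look.

Run:
```python
from h import *
a,_=cams.capture("side");b,_=cams.capture("top")
cv2.imwrite("pics/s3.png",np.hstack([cv2.resize(a[110:190,290:370],(400,400)),cv2.resize(b[145:245,340:440],(400,400))]))
```

```text
(no output)
```

View pics/s3.png

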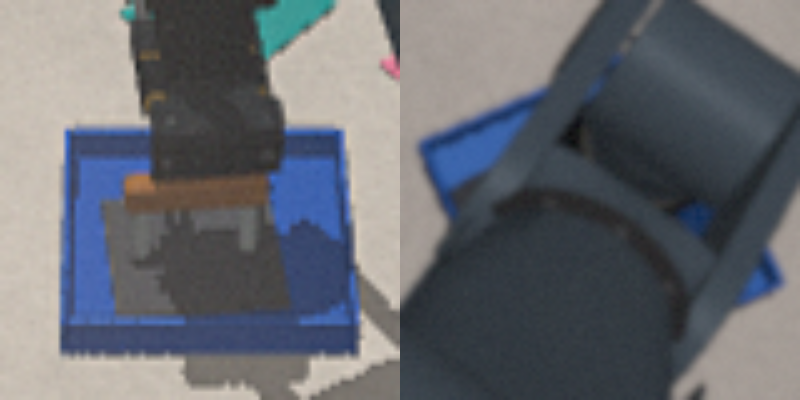

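Run:
```python
from h import *
c=cams.calibration("side")
def pr(P):
    p=np.array(c["mtx"])@(np.array(c["R"])@np.array(P)+np.ravel(c["t"]));return p[:2]/p[2]
for n,P in(("tip",(.5785,-.2877,.042)),("bar top",(.578,-.287,.072)),("body",(.5785,-.2877,.112)),("body+37",(.5605,-.2547,.112))):
    u=pr(P);print(n,u.round(1),"crop s3",((u-[290,110])*5).round(0),"crop s2",((u-[260,90])*4).round())
im,d,W=cloud("side")
# gripper points just above bar
m=(d>0)&(W[...,2]>.085)&(W[...,2]<.2)&(np.hypot(W[...,0]-.58,W[...,1]+.29)<.2)&(im.max(2)<80)
P=W[m];
for z in np.arange(.08,.2,.015):
    q=P[abs(P[:,2]-z)<.0075]
    if len(q):print(round(z,3),len(q),q.min(0).round(3),np.median(q,0).round(3),q.max(0).round(3))
st()
```

```text
tip [328.8 152.6] crop s3 [194. 213.] crop s2 [275. 251.]
bar top [329.  145.6] crop s3 [195. 178.] crop s2 [276. 222.]
body [329.2 135.5] crop s3 [196. 128.] crop s2 [277. 182.]
body+37 [330.7 143.7] crop s3 [204. 168.] crop s2 [283. 215.]
0.14 1 [ 0.533 -0.216  0.147] [ 0.533 -0.216  0.147] [ 0.533 -0.216  0.147]
0.155 73 [ 0.507 -0.344  0.148] [ 0.54  -0.212  0.157] [ 0.649 -0.191  0.162]
0.17 171 [ 0.502 -0.341  0.163] [ 0.56  -0.248  0.172] [ 0.648 -0.188  0.177]
0.185 251 [ 0.501 -0.355  0.178] [ 0.543 -0.218  0.19 ] [ 0.651 -0.185  0.192]
0.2 137 [ 0.506 -0.344  0.193] [ 0.551 -0.226  0.194] [ 0.649 -0.189  0.2  ]
5.15 p [ 0.5785 -0.2877  0.067 ] x ang 28.64 z [-0. -0. -1.] F [-0.6  0.2  0.4] M [ 0.01 -0.01 -0.03] op 0.004 g 0.0 q [-36.3  41.9  85.2  -0.   53.   25. ]
```

The side depth puts the gripper body's underside near z=0.148, where 0.112 was expected. So the real hand is about 38 mm higher than reported, and the fingers closed above the bar. I'll open, rise a little and measure the fingertips directly.

```bash
python3 -m handwheel '[[0,0,0.01,0,0,0],[0,0,0.02,0,0,0],[0,0,0.03,0,0,0],[0,0,0.04,0,0,0],[0,0,0.05,0,0,0],[0,0,0.05,0,0,0],[0,0,0.05,0,0,0],[0,0,0.05,0,0,0]]' 1 | head -2
python3 -m handwheel '[[0,0,0,0,0,0],[0,0,0,0,0,0],[0,0,0,0,0,0],[0,0,0,0,0,0],[0,0,0,0,0,0],[0,0,0,0,0,0],[0,0,0,0,0,0],[0,0,0,0,0,0]]' |tail -2
python3 - <<'E'
from h import *
st()
im,d,W=cloud("side")
m=(d>0)&(W[...,2]>.085)&(W[...,2]<.25)&(np.hypot(W[...,0]-.58,W[...,1]+.29)<.15)&(im.max(2)<90)
P=W[m]
for z in np.arange(.085,.24,.008):
    q=P[abs(P[:,2]-z)<.004]
    if len(q):print(round(z,3),len(q),q.min(0).round(3),np.median(q,0).round(3),q.max(0).round(3))
b,db=cams.capture("top")
cv2.imwrite("pics/s4.png",np.hstack([cv2.resize(im[100:200,280:380],(400,400)),cv2.resize(b[145:245,340:440],(400,400))]))
E
```

```text
time_s: 5.82
position: [0.5783, -0.2876, 0.1171]
opening: 0.992
grasp_force: 0.0
6.48 p [ 0.5785 -0.2877  0.117 ] x ang 28.64 z [-0. -0. -1.] F [-0.2  0.7  0.1] M [ 0.    0.04 -0.03] op 0.992 g 0.0 q [-36.3  38.1  83.5  -0.   58.4  25. ]
0.133 6 [ 0.547 -0.246  0.132] [ 0.554 -0.241  0.135] [ 0.564 -0.239  0.137]
0.141 17 [ 0.543 -0.247  0.137] [ 0.551 -0.241  0.141] [ 0.564 -0.235  0.145]
0.149 14 [ 0.544 -0.248  0.146] [ 0.552 -0.241  0.149] [ 0.562 -0.235  0.151]
0.157 12 [ 0.545 -0.245  0.154] [ 0.554 -0.24   0.157] [ 0.562 -0.23   0.16 ]
0.165 13 [ 0.546 -0.244  0.161] [ 0.554 -0.236  0.164] [ 0.561 -0.229  0.169]
0.173 10 [ 0.543 -0.241  0.17 ] [ 0.552 -0.234  0.172] [ 0.562 -0.227  0.177]
0.181 2 [ 0.541 -0.235  0.179] [ 0.542 -0.234  0.179] [ 0.544 -0.234  0.179]
0.197 3 [ 0.542 -0.209  0.197] [ 0.547 -0.206  0.2  ] [ 0.551 -0.204  0.201]
0.205 51 [ 0.506 -0.317  0.201] [ 0.538 -0.212  0.206] [ 0.632 -0.192  0.209]
0.213 76 [ 0.506 -0.32   0.209] [ 0.551 -0.215  0.214] [ 0.639 -0.191  0.217]
0.221 65 [ 0.506 -0.341  0.217] [ 0.585 -0.227  0.221] [ 0.646 -0.188  0.225]
0.229 65 [ 0.503 -0.348  0.225] [ 0.537 -0.209  0.229] [ 0.654 -0.186  0.233]
0.237 127 [ 0.505 -0.349  0.233] [ 0.544 -0.214  0.239] [ 0.652 -0.184  0.241]
```

View pics/s4.png

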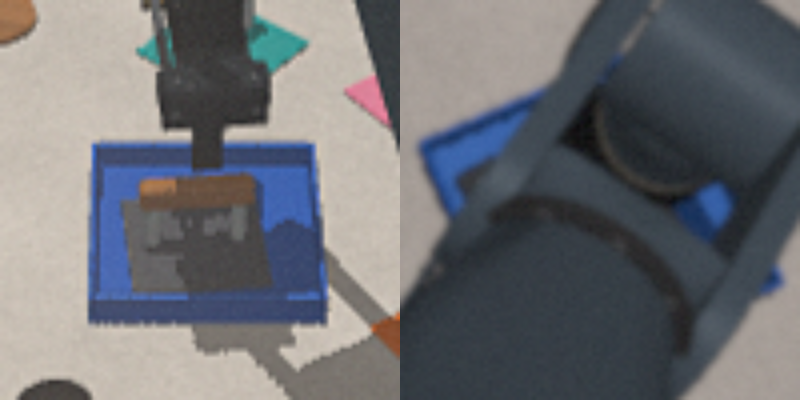

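Measured fingertip z is 0.132 against 0.092 implied, and the body's underside is 37 mm high as well. The reported z is therefore about 38 mm too low, while xy agrees. I'll go down by 88 mm in total, then close.

```bash
python3 -m handwheel '[[0,0,-0.01,0,0,0],[0,0,-0.03,0,0,0],[0,0,-0.05,0,0,0],[0,0,-0.065,0,0,0],[0,0,-0.075,0,0,0],[0,0,-0.083,0,0,0],[0,0,-0.088,0,0,0],[0,0,-0.088,0,0,0]]' 
python3 -m handwheel '[[0,0,0,0,0,0],[0,0,0,0,0,0],[0,0,0,0,0,0],[0,0,0,0,0,0],[0,0,0,0,0,0],[0,0,0,0,0,0],[0,0,0,0,0,0],[0,0,0,0,0,0]]' -1
python3 -m handwheel '[[0,0,0,0,0,0],[0,0,0,0,0,0],[0,0,0,0,0,0],[0,0,0,0,0,0],[0,0,0,0,0,0],[0,0,0,0,0,0],[0,0,0,0,0,0],[0,0,0,0,0,0]]'
python3 - <<'E'
from h import *
st()
im,d,W=cloud("side")
m=(d>0)&(W[...,2]>.085)&(W[...,2]<.2)&(np.hypot(W[...,0]-.58,W[...,1]+.29)<.15)&(im.max(2)<90)
print("lowest body",np.sort(W[m][:,2])[:12].round(3))
E
```

```text
time_s: 7.25
position: [0.578, -0.2874, 0.028]
tcp_rot: [[0.878, 0.479, -0.001], [0.479, -0.878, 0.001], [-0.001, -0.001, -1.0]]
force: [-0.2, 0.2, -0.8]
opening: 0.999
grasp_force: 0.0
time_s: 7.92
position: [0.5785, -0.2877, 0.0292]
tcp_rot: [[0.878, 0.479, 0.0], [0.479, -0.878, -0.0], [0.0, 0.0, -1.0]]
force: [0.3, -0.1, 0.3]
opening: 0.478
grasp_force: 0.0
time_s: 8.58
position: [0.5786, -0.2878, 0.0291]
tcp_rot: [[0.878, 0.479, 0.0], [0.479, -0.878, -0.0], [0.0, 0.0, -1.0]]
force: [-0.4, -0.3, -1.2]
opening: 0.204
grasp_force: 30.0
8.58 p [ 0.5786 -0.2878  0.0291] x ang 28.64 z [ 3.e-04 -2.e-04 -1.e+00] F [-0.4 -0.3 -1.2] M [-0.14 -0.07 -0.  ] op 0.204 g 29.999842699617147 q [-36.3  45.   86.   -0.   49.   25. ]
lowest body [0.108 0.108 0.109 0.11  0.112 0.113 0.113 0.113 0.113 0.113 0.113 0.113]
```

Gripped: 17.8 mm opening and 30 N. Lifting.

```bash
python3 -m handwheel '[[0,0,0.005,0,0,0],[0,0,0.015,0,0,0],[0,0,0.03,0,0,0],[0,0,0.045,0,0,0],[0,0,0.06,0,0,0],[0,0,0.075,0,0,0],[0,0,0.085,0,0,0],[0,0,0.09,0,0,0]]' 
python3 -m handwheel '[[0,0,0.005,0,0,0],[0,0,0.015,0,0,0],[0,0,0.03,0,0,0],[0,0,0.045,0,0,0],[0,0,0.06,0,0,0],[0,0,0.075,0,0,0],[0,0,0.085,0,0,0],[0,0,0.09,0,0,0]]' | tail -3
python3 - <<'E'
from h import *
st()
im,d,W=cloud("side")
P=W[(d>0)&(np.hypot(W[...,0]-.58,W[...,1]+.29)<.11)&(W[...,2]>.1)&(W[...,2]<.27)]
print(np.histogram(P[:,2],bins=np.arange(.1,.28,.01)))
cv2.imwrite("pics/s5.png",cv2.resize(im[80:230,240:440],(800,600)))
E
```

```text
time_s: 9.3
position: [0.5792, -0.2881, 0.1213]
tcp_rot: [[0.878, 0.479, 0.002], [0.479, -0.878, -0.002], [0.001, 0.003, -1.0]]
force: [0.7, 0.3, -0.9]
opening: 0.203
grasp_force: 30.0
force: [-0.2, -0.6, -1.9]
opening: 0.206
grasp_force: 30.0
9.97 p [ 0.5789 -0.288   0.2106] x ang 28.64 z [ 0.0015 -0.0011 -1.    ] F [-0.2 -0.6 -1.9] M [-0.03 -0.04  0.05] op 0.206 g 29.999886956065893 q [-36.3  31.8  78.8   0.   69.2  25. ]
(array([  0,   0,   0,   0,   0,   0,   0,   0, 337, 425,  23,  21,  35,
        34,  21,  23,   0]), array([0.1 , 0.11, 0.12, 0.13, 0.14, 0.15, 0.16, 0.17, 0.18, 0.19, 0.2 ,
       0.21, 0.22, 0.23, 0.24, 0.25, 0.26, 0.27]))
```

View pics/s5.png

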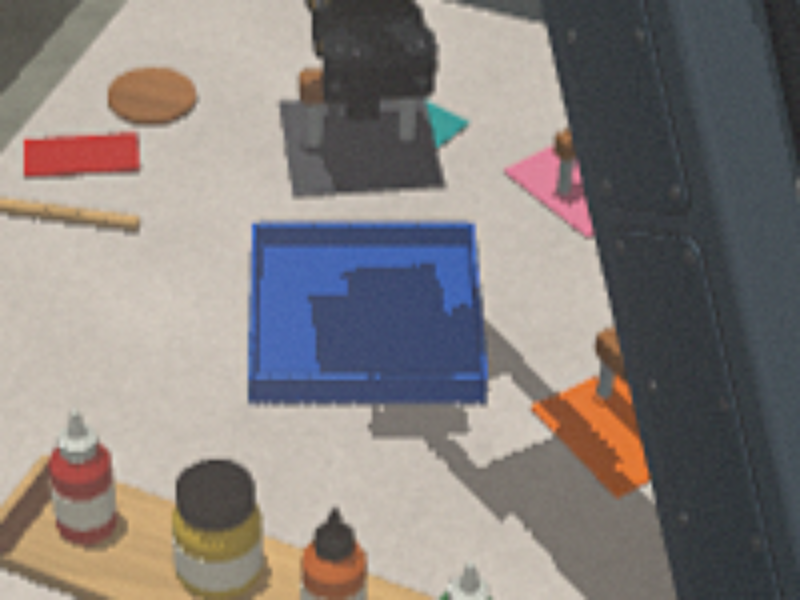

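The shield hangs level from the gripper, with its sheet at z≈0.19, well over the 0.133 bottle tips. Carrying it across while turning +56.6°.

```bash
python3 -m handwheel '[[0,0.005,0,0,0,0.004],[0,0.015,0,0,0,0.012],[0,0.03,0,0,0,0.024],[0,0.05,0,0,0,0.04],[0,0.075,0,0,0,0.06],[0,0.1,0,0,0,0.08],[0,0.125,0,0,0,0.1],[-0.003,0.15,0,0,0,0.12]]' | head -2
python3 -m handwheel '[[0,0.025,0,0,0,0.02],[0,0.05,0,0,0,0.04],[0,0.075,0,0,0,0.06],[0,0.1,0,0,0,0.08],[0,0.125,0,0,0,0.1],[0,0.15,0,0,0,0.12],[-0.002,0.175,0,0,0,0.14],[-0.004,0.2,0,0,0,0.16]]' | head -2
python3 -m handwheel '[[0,0.025,0,0,0,0.02],[0,0.05,0,0,0,0.04],[0,0.075,0,0,0,0.06],[0,0.1,0,0,0,0.08],[0,0.12,0,0,0,0.096],[0,0.14,0,0,0,0.112],[-0.002,0.155,0,0,0,0.124],[-0.004,0.168,0,0,0,0.134]]' |head -2
python3 -m handwheel '[[0,0.015,0,0,0,0.012],[0,0.03,0,0,0,0.024],[0,0.045,0,0,0,0.038],[0,0.06,0,0,0,0.05],[0,0.075,0,0,0,0.06],[0,0.088,0,0,0,0.07],[-0.002,0.096,0,0,0,0.077],[-0.004,0.1,0,0,0,0.08]]'
cat > v.py <<'E'
from h import *
from m import rect,tile
st()
for c in("side","top"):
    im,d,W=cloud(c)
    near=(d>0)&(np.hypot(W[...,0]-.565,W[...,1]-.333)<.14)
    P=W[near&(W[...,2]>.08)&(W[...,2]<.3)];h,e=np.histogram(P[:,2],bins=np.arange(.08,.3,.004));print(c,[(round(a,3),int(n)) for a,n in zip(e,h) if n>15])
    zs=e[np.argmax(h)]+.002
    m=near&(abs(W[...,2]-zs)<.006);z=np.median(W[m][:,2]);Q=W[m]
    A=np.c_[Q[:,:2]-Q[:,:2].mean(0),np.ones(len(Q))];co=np.linalg.lstsq(A,Q[:,2],rcond=None)[0]
    print("sheet z",z.round(4),"slope",co[:2].round(4),len(Q),rect(Q))
    cs=max(cv2.findContours(m.astype(np.uint8),0,2)[0],key=cv2.contourArea);print(rect(np.array([atz(c,p[0],z) for p in cs])))
    t=near&(abs(W[...,2]-.0755)<.005)
    if t.sum()>50:print("tile",rect(W[t]),np.median(W[t][:,2]))
    x0,y0=(130,220) if c=="side" else(70,130)
    cv2.imwrite(f"pics/v_{c}_{bot.read_state()['time_s']:.1f}.png",cv2.resize(im[y0:y0+150,x0:x0+200],(800,600)))
E
python3 v.py; ls pics
```

```text
time_s: 10.68
position: [0.5748, -0.1347, 0.2081]
time_s: 11.35
position: [0.5697, 0.0651, 0.2082]
time_s: 12.02
position: [0.5654, 0.2327, 0.2081]
time_s: 12.68
position: [0.5633, 0.3317, 0.2089]
tcp_rot: [[0.081, 0.997, 0.0], [0.997, -0.081, 0.0], [0.0, 0.0, -1.0]]
force: [-0.7, -0.3, -1.7]
opening: 0.204
grasp_force: 30.0
12.68 p [0.5633 0.3317 0.2089] x ang 85.37 z [ 0.e+00  2.e-04 -1.e+00] F [-0.7 -0.3 -1.7] M [ 0.   -0.08 -0.03] op 0.204 g 29.999834848567843 q [20.7 32.6 77.7  0.  69.7 25.3]
side [(np.float64(0.08), 47), (np.float64(0.184), 412), (np.float64(0.188), 890), (np.float64(0.192), 79), (np.float64(0.232), 22), (np.float64(0.236), 25), (np.float64(0.24), 26), (np.float64(0.244), 35), (np.float64(0.248), 69), (np.float64(0.252), 50), (np.float64(0.292), 60)]
sheet z 0.1891 slope [-0.0001  0.004 ] 1381 (array([563. , 333.1]), array([111.3, 112.1]), 85.74)
(array([562.1, 333.7]), array([110.5, 110.8]), 85.6)
tile (array([567.9, 335.6]), array([161.3, 160.7]), 85.42) 0.075509208388521
top [(np.float64(0.08), 35), (np.float64(0.184), 467), (np.float64(0.188), 754), (np.float64(0.192), 48), (np.float64(0.244), 18), (np.float64(0.248), 96), (np.float64(0.252), 63)]
sheet z 0.1886 slope [-0.0012 -0.0037] 1269 (array([561.2, 323. ]), array([ 94.7, 110.1]), 85.16)
(array([560.3, 314.1]), array([ 75.4, 110.1]), 84.93)
tile (array([557.2, 324.2]), array([150.6, 178.8]), 79.98) 0.0750940250551263
s2.png
s3.png
s4.png
s5.png
side0.png
t1.png
top0.png
v_side_12.7.png
v_top_12.8.png
```

```bash
python3 -m handwheel '[[0,0,-0.005,0,0,0],[0,0,-0.015,0,0,0],[0,0,-0.03,0,0,0],[0,0,-0.045,0,0,0],[0,0,-0.06,0,0,0],[0,0,-0.072,0,0,0],[0,0,-0.08,0,0,0],[0,0,-0.085,0,0,0]]' | head -2
python3 -m handwheel '[[0,0,0,0,0,0],[0,0,0,0,0,0],[0,0,0,0,0,0],[0,0,0,0,0,0],[0,0,0,0,0,0],[0,0,0,0,0,0],[0,0,0,0,0,0],[0,0,0,0,0,0]]' | tail -3
python3 v.py; ls pics | grep v_
```

```text
time_s: 13.45
position: [0.5629, 0.3295, 0.1223]
force: [0.2, -0.8, -1.9]
opening: 0.202
grasp_force: 30.0
14.12 p [0.5635 0.3304 0.1243] x ang 85.25 z [ 3.e-04  1.e-04 -1.e+00] F [ 0.2 -0.8 -1.9] M [-0.02 -0.08 -0.02] op 0.202 g 30.000048391520977 q [20.6 38.  82.1  0.  59.9 25.3]
side [(np.float64(0.096), 26), (np.float64(0.1), 515), (np.float64(0.104), 635), (np.float64(0.108), 57), (np.float64(0.152), 25), (np.float64(0.156), 17), (np.float64(0.16), 24), (np.float64(0.164), 66), (np.float64(0.168), 27), (np.float64(0.204), 17), (np.float64(0.208), 42), (np.float64(0.212), 56), (np.float64(0.216), 60), (np.float64(0.22), 108), (np.float64(0.224), 113), (np.float64(0.228), 173), (np.float64(0.232), 83), (np.float64(0.236), 32), (np.float64(0.24), 99), (np.float64(0.244), 267), (np.float64(0.248), 807), (np.float64(0.252), 107), (np.float64(0.256), 61), (np.float64(0.26), 52), (np.float64(0.264), 44), (np.float64(0.268), 42), (np.float64(0.272), 31), (np.float64(0.276), 22), (np.float64(0.28), 18), (np.float64(0.284), 19), (np.float64(0.288), 25), (np.float64(0.292), 28)]
sheet z 0.
[... 315 characters left out ...]
08), 46), (np.float64(0.16), 30), (np.float64(0.164), 86), (np.float64(0.168), 25), (np.float64(0.212), 19), (np.float64(0.216), 46), (np.float64(0.22), 124), (np.float64(0.224), 108), (np.float64(0.228), 187), (np.float64(0.232), 57), (np.float64(0.236), 36), (np.float64(0.24), 77), (np.float64(0.244), 326), (np.float64(0.248), 626), (np.float64(0.252), 77), (np.float64(0.256), 59), (np.float64(0.26), 29)]
sheet z 0.2489 slope [-0.0009  0.0025] 1029 (array([563. , 330.9]), array([ 75.4, 190. ]), 85.26)
(array([562.7, 330. ]), array([ 76.4, 189.6]), 85.2)
tile (array([568.2, 313.7]), array([183. , 145.1]), 9.14) 0.0749157120929756
v_side_12.7.png
v_side_14.2.png
v_top_12.8.png
v_top_14.2.png
```

```bash
cat > fit.py <<'E'
from h import *
from scipy.optimize import least_squares
def fit(cam,im,x,y,a,L,z,chan=2):
    """square of side L at height z; sub-pixel edges of channel chan"""
    g=cv2.GaussianBlur(im[...,chan].astype(np.float32),(0,0),.8);c=cams.calibration(cam);K,R,t=[np.array(c[k]) for k in("mtx","R","t")]
    off=np.arange(-.012,.0121,.0005)
    for it in range(3):
        rows=[];per=[]
        th=np.radians(a);E=np.array([[np.cos(th),np.sin(th)],[-np.sin(th),np.cos(th)]])
        for k in range(4):
            n=E[k%2]*(1 if k<2 else -1);tt=np.array([-n[1],n[0]]);e=[]
            for s in np.linspace(-.38,.38,25)*L:
                P=np.array([x,y])+n*(L/2+off[:,None])+tt*s
                p=(np.c_[P,np.full(len(P),z)]@R.T+t.ravel())@K.T;p=p[:,:2]/p[:,2:]
                v=cv2.remap(g,p[:,:1].astype(np.float32),p[:,1:].astype(np.float32),cv2.INTER_LINEAR).ravel()
                dv=abs(np.gradient(v));i=dv.argmax()
                if dv[i]*1>.02*np.ptp(g)/2 and 2<i<len(off)-3: 
                    w=dv[i-3:i+4] if i>3 else dv[i-2:i+3]; o=off[i-3:i+4] if i>3 else off[i-2:i+3]
                    e.append((s,(w*o[:len(w)]).sum()/w.sum()))
            e=np.array(e).reshape(-1,2)
            if len(e)>5:
                med=np.median(e[:,1]);e=e[abs(e[:,1]-med)<.003]
                per.append((len(e),round(1e3*e[:,1].mean(),1)));rows+=[(n@[1,0],n@[0,1],s,1,d) for s,d in e]
            else: per.append((len(e),None))
        A=np.array(rows);f=lambda q:A[:,0]*q[0]+A[:,1]*q[1]+A[:,2]*q[2]+A[:,3]*q[3]-A[:,4]
        q=least_squares(f,np.zeros(4),loss="soft_l1",f_scale=.001).x
        x+=q[0];y+=q[1];a+=np.degrees(q[2])
    print(cam,L,"x %.1f y %.1f a %.2f grow %.1f"%(x*1e3,y*1e3,a,q[3]*1e3),per);return x,y,a
E
python3 - <<'E'
from fit import *
for c in("top","side"):
    im=cv2.imread(f"pics/{c}0.png");fit(c,im,.5635,.330,85.1,.09,.075);fit(c,im,.5635,.330,85.1,.15,.075,0)
    im,_=cams.capture(c);fit(c,im,.5635,.3305,85.3,.11,.104)
E
```

```text
top 0.09 x 564.5 y 329.9 a 84.72 grow -0.8 [(25, np.float64(-0.8)), (25, np.float64(-0.8)), (25, np.float64(-0.6)), (25, np.float64(-0.9))]
top 0.15 x 570.2 y 333.6 a 84.98 grow 2.5 [(6, np.float64(2.3)), (20, np.float64(2.5)), (21, np.float64(2.4)), (4, np.float64(2.8))]
top 0.11 x 568.5 y 324.6 a 80.17 grow 4.8 [(0, None), (19, np.float64(4.4)), (23, np.float64(4.9)), (11, np.float64(4.5))]
side 0.09 x 564.8 y 330.0 a 85.28 grow -0.0 [(25, np.float64(-0.1)), (25, np.float64(0.0)), (25, np.float64(-0.1)), (25, np.float64(0.1))]
side 0.15 x 567.3 y 327.3 a 84.20 grow 1.6 [(13, np.float64(1.4)), (15, np.float64(2.2)), (7, np.float64(1.8)), (7, np.float64(0.9))]
side 0.11 x 564.8 y 341.0 a 86.65 grow 0.8 [(23, np.float64(0.7)), (25, np.float64(1.1)), (6, np.float64(-3.6)), (23, np.float64(1.2))]
```

View pics/v_side_14.2.png

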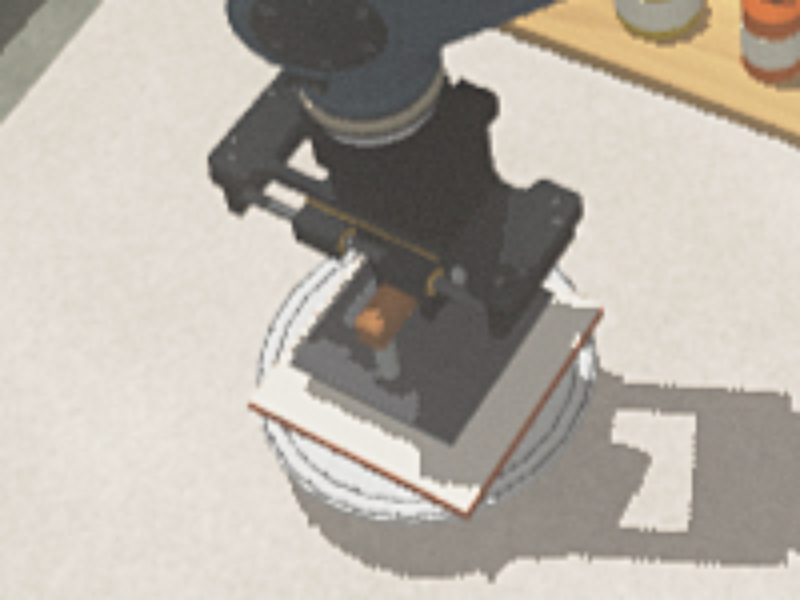

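The side view shows the sheet level over the tile, with its front corner at about (452,442) in the crop and no contact. The panel fits agree between cameras, giving a tile centre of (564.6, 330.0) at 85.1°. I'll make most of the remaining descent and re-measure the sheet from its depth band.

```bash
python3 -m handwheel '[[0,0,-0.002,0,0,0],[0,0,-0.004,0,0,0],[0.001,0,-0.007,0,0,0],[0.001,0,-0.01,0,0,0],[0.001,0,-0.012,0,0,0],[0.001,0,-0.012,0,0,0],[0.001,0,-0.012,0,0,0],[0.001,0,-0.012,0,0,0]]' |tail -3
cat > w.py <<'E'
from fit import *
st()
for c in("side","top"):
    D=[cloud(c) for _ in range(4)];im=np.mean([x[0] for x in D],0).astype(np.uint8);W=np.mean([x[2] for x in D],0)
    z=W[...,2];near=np.hypot(W[...,0]-.565,W[...,1]-.33)<.12
    m=(near&(z>.0835)&(z<.105)&(im.max(2)<130));h=W[m]
    A=np.c_[h[:,:2]-[.565,.33],np.ones(len(h))];co=np.linalg.lstsq(A,h[:,2],rcond=None)[0]
    print(c,"n",m.sum(),"sheet top z",np.median(h[:,2]).round(4),"plane",co.round(4),"tile z",np.median(z[near&(abs(z-.0755)<.004)]).round(4))
    mm=(m*255).astype(np.uint8)
    try: fit(c,np.dstack([mm]*3),.5645,.3304,85.2,.11,float(np.median(h[:,2])))
    except Exception as e: print(e)
    t0=cv2.imread(f"pics/{c}0.png")
    cv2.imwrite(f"pics/w_{c}.png",cv2.resize(np.hstack([im[250:350,190:290],mm[250:350,190:290,None].repeat(3,2)] if c=="side" else [im[150:250,95:195],mm[150:250,95:195,None].repeat(3,2)]),(800,400)))
    np.save(f"{c}.npy",im)
cv2.imwrite("pics/w.png",cv2.resize(np.vstack([cv2.imread("pics/w_side.png"),cv2.imread("pics/w_top.png")]),(600,600)))
E
python3 w.py
```

```text
force: [-0.1, 0.0, -2.0]
opening: 0.201
grasp_force: 30.0
14.98 p [0.5645 0.3303 0.112 ] x ang 85.25 z [-0. -0. -1.] F [-0.1  0.  -2. ] M [-0.06 -0.   -0.03] op 0.201 g 29.999917075037956 q [20.6 39.  82.4  0.  58.6 25.3]
side n 1178 sheet top z 0.0922 plane [ 0.0008 -0.0019  0.0925] tile z 0.0753
side 0.11 x 563.9 y 332.0 a 82.28 grow 0.1 [(25, np.float64(0.2)), (22, np.float64(0.3)), (2, None), (18, np.float64(-0.2))]
top n 1002 sheet top z 0.092 plane [-0.0003 -0.001   0.0921] tile z 0.075
top 0.11 x 563.5 y 330.2 a 83.59 grow 0.0 [(0, None), (22, np.float64(-0.1)), (25, np.float64(0.1)), (16, np.float64(0.2))]
```

View pics/w.png

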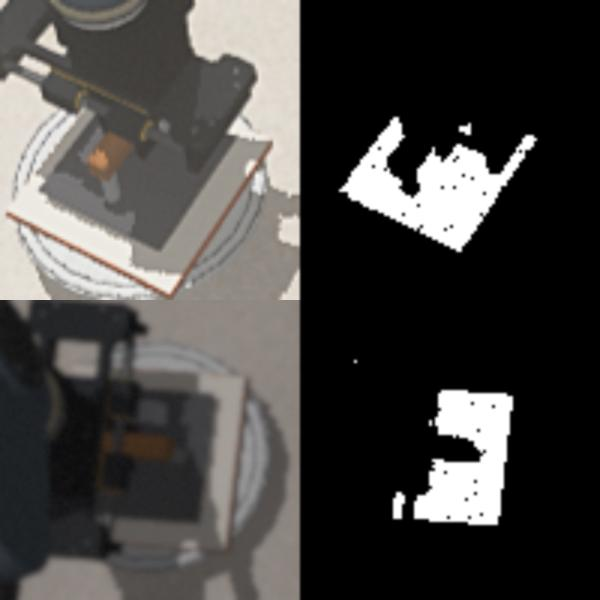

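The overhang on all visible sides looks even. The gap is about 13 mm and the centre is within about 1 mm. I'll make a final small correction and check it.

```bash
python3 -m handwheel '[[0,0,-0.001,0,0,0],[0.0005,-0.0005,-0.002,0,0,-0.001],[0.0005,-0.0005,-0.0025,0,0,-0.001],[0.0005,-0.0005,-0.0025,0,0,-0.001],[0.0005,-0.0005,-0.0025,0,0,-0.001],[0.0005,-0.0005,-0.0025,0,0,-0.001],[0.0005,-0.0005,-0.0025,0,0,-0.001],[0.0005,-0.0005,-0.0025,0,0,-0.001]]' |tail -3
cat >> w.py <<'E'
from m import rect
for c in("side","top"):
    D=[cloud(c) for _ in range(3)];im=D[0][0];z=np.median([x[2][...,2] for x in D],0)
    near=np.hypot(D[0][2][...,0]-.565,D[0][2][...,1]-.33)<.1
    m=(near&(z>.083)&(z<.1)&(im.max(2)<130)).astype(np.uint8);m=cv2.morphologyEx(cv2.morphologyEx(m,cv2.MORPH_CLOSE,np.ones((3,3))),cv2.MORPH_OPEN,np.ones((3,3)))
    v,u=np.nonzero(m);print(c,rect(np.array([atz(c,(a,b),.0895) for a,b in zip(u,v)])))
E
python3 w.py
```

```text
force: [-0.0, 0.1, -2.6]
opening: 0.206
grasp_force: 30.0
16.05 p [0.565  0.3298 0.1096] x ang 85.13 z [ 1.e-04  1.e-04 -1.e+00] F [-0.   0.1 -2.6] M [-0.01 -0.1  -0.01] op 0.206 g 29.999909307807684 q [20.5 39.1 82.5  0.  58.3 25.4]
side n 1191 sheet top z 0.0897 plane [ 0.0006 -0.0046  0.09  ] tile z 0.0754
side 0.11 x 564.2 y 331.7 a 85.24 grow 0.2 [(25, np.float64(0.2)), (20, np.float64(0.2)), (0, None), (20, np.float64(0.3))]
top n 996 sheet top z 0.0893 plane [ 0.0001 -0.0047  0.0893] tile z 0.075
top 0.11 x 564.1 y 329.6 a 85.34 grow -0.0 [(0, None), (22, np.float64(0.0)), (25, np.float64(0.0)), (15, np.float64(-0.1))]
side (array([564.2, 332.3]), array([108.5, 109.8]), 85.52)
top (array([563. , 318.6]), array([ 87.9, 109.8]), 85.24)
```

The sheet is centred to within about 1 mm, square to 0.2°, level and about 10 mm above the tile.

```bash
python3 -m handwheel '[[0,0,0,0,0,0],[0,0,0,0,0,0],[0,0,0,0,0,0],[0,0,0,0,0,0],[0,0,0,0,0,0],[0,0,0,0,0,0],[0,0,0,0,0,0],[0,0,0,0,0,0]]' |head -2
python3 -c "
from rig import bot
print(bot.hand_in())"
```

```text
time_s: 17.42
position: [0.565, 0.3298, 0.1096]
the job is handed in; nothing more can be done
None
```

I handed the job in at about 17.4 s with the shield held still and level about 10 mm above the tile, measured centred to about 1 mm and square to about 0.2°; I saw no contact with the tile, bottles or jar, though I did not re-check the bottles after the carry, and the first grasp closed just above the handle and had to be repeated.

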